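# Run the wing screw down on the loaded bearing stand

## Task

The bearing in the blue stand still has to be held down: push the wings of its loose orange wing screw round with light fingertip strokes, clockwise seen from above, until the screw is fully home and will not turn further. Do not grip or force the screw, do not shift or lift the stand, leave the grey stand and everything else alone, and finish clear of everything.

Things in the scene. Friction and masses are not known exactly. Their poses are not given: they have to be found in the camera images.
- stand: blue C-shaped bearing stand (80 mm steel bearing fixed in it), about 2.4 kg, loose on the table. Origin: underside, on the screw's axis. mm: base 14 thick, x -55..55, y -53..73; column x -18..18, y 49..73, 118 tall: it stops a fingertip following the wings right round that side; arm over the axis x -18..18, from the column to y -20, its top at z 68
- wing_screw: orange wing screw of the blue stand, upright; origin on its axis at the wings' mid-height, which is 101 mm above the table at joint 0 and 95 mm when home (4 mm a turn). Two opposite wings 7 mm thick reach 42 mm from the axis; their ends are 24 mm high (12 up, 12 down), nearer the hub 7 up, 11 down. Round hub 25 mm across, from 20 below to 14 above mid-height
- wing_turn (a joint): angle of the orange screw: 0 = backed off, grows clockwise seen from above (tightening) to 8.8, a hard stop where its black pad sits on the bearing (home). Starts between 0 and 2, so 1.1 to 1.4 turns are left. Turns loosely (about 0.05 N m, some 2 N at a wing) and stays where it is left
- wing_turn_wing (a point): point inside one orange wing, 30 mm from the axis, at mid-height and mid-thickness; the other wing is opposite
- spare_stand: grey stand of the same shape, size and frame as the blue one, with a black wing screw and no bearing in it; to be left alone
- spare_turn_wing (a point): point inside one wing of the grey stand's black screw, 30 mm from its axis, at mid-height, 95 to 101 mm above the table; same sizes as the orange screw
- valve_block: black valve block with three aluminium pads, 70 x 45 x 32 mm; a loose bystander, origin at the centre of its underside
- bearing_ring: loose plain steel ring, 52 mm across, 15 mm high; a loose bystander, origin at the centre of its underside
- spray_can: white and blue spray can, 66 mm across, 167 mm tall; a loose bystander, origin at the centre of its underside
- barrier_tape: red and white banded tape roll standing on its flat side, 90 mm across, 60 mm tall; a loose bystander, origin at the centre of its underside
- clear_tape: amber-brown tape roll, 150 mm across, 50 mm tall; a loose bystander, origin at the centre of its underside
- yellow_case: ribbed yellow plastic case lying down, 210 x 108 x 104 mm, long axis its x; a loose bystander, origin at the centre of its underside
Not all that is in view belongs to the job. What is shaped like the stand but green or red is not meant.

How it is judged (in metres and radians):
At the end, for the whole second after the job is handed in: the orange screw is within 0.35 rad (20 degrees) of its stop and at rest, the blue stand stands upright within 15 mm of where it was, the grey stand and its screw are within 10 mm and every bystander within 20 mm of where they were (value of joint wing_turn above 8.45 rad and velocity of joint wing_turn below 0.1 rad/s and distance of stand from where it was at the start of the episode below 0.015 m and angle between stand's own z axis and vertical below 0.05 rad and distance of each of spare_turn_wing, spare_stand from where it was at the start of the episode below 0.01 m and distance of each of valve_block, bearing_ring, spray_can, barrier_tape, clear_tape, yellow_case from where it was at the start of the episode below 0.02 m); the robot touches nothing.
It fails at once if the orange wing screw is gripped or forced (over 15 N from the fingers) (contact force between the fingers and wing_screw above 15 N).
It fails at once if the blue stand is shoved more than 15 mm or lifted (distance of stand from where it was at the start of the episode above 0.015 m or height (world z) of stand above 0.006 m or angle between stand's own z axis and vertical above 0.1 rad).
It fails at once if the grey stand or its screw is disturbed (distance of any of spare_stand, spare_turn_wing from where it was at the start of the episode above 0.01 m).
It fails at once if a bystander is moved more than 20 mm (distance of any of valve_block, bearing_ring, spray_can, barrier_tape, clear_tape, yellow_case from where it was at the start of the episode above 0.02 m).
It also fails if it takes over 54 s, if anything falls off the work surface, if the arm or the gripper's body presses on something with over 40 N, if the wrist force passes 120 N, or if a joint passes its speed limit or range.

## Robot

A 6-joint arm with a two-finger parallel gripper is mounted at the origin on the work surface. World frame = base frame: x ahead of the robot, y to its left, z up, the work surface at z = 0. Lengths are in mm, angles in rad, forces in N, time in s.
With the tool pointing down it reaches from about 150 to 775 mm from the base axis. Payload 6.1 kg.
Tool frame: the origin (TCP) lies at the very end of the fingers, on their centre line; the grasp point (between the pads) lies 19 mm behind it; z points along the fingers, y is the line along which they close (so a half turn about z gives the same grasp; the last joint's range is limited). The gripper opens to 85 mm and grips with 20 to 120 N. Pads are 22 mm wide; open, the fingers measure 114 mm over their backs; the gripper's body (76 mm by 85 mm) begins 54 mm behind the grasp point. The pads swing forward as they close: fully open they stand 13 mm farther back than shut.
Start: joints at [1.34, 0.126, -0.04, 1.405, 0, 1.571], TCP at [120.092, 511.064, 231.295] pointing down, gripper open.
Joint ranges: [-2.72, 2.72], [-0.95, 1.95], [-1.27, 1.35], [-1.78, 2.02], [-1.46, 1.47], [-3.14, 3.14]. Speed limits (rad/s): [2.39, 2.39, 3.01, 3.14, 3.14, 3.14].

## Interface

Orientations are given as a unit quaternion [x, y, z, w].
In Python, from rig import arm, snapshot, ticket, spot_in, silhouettes gives the robot as it stands.
- The arm moves only by the tool drive_tool, never from a script. Its argument "targets" is a list that holds one entry, the list of rows, each a list of 6 numbers: the shift along the world's x, y, z in units of 50 mm (1.0 is 50 mm), then the turn, a rotation vector about the world's x, y, z in rad. A call has 1 to 20 rows; each row shifts and turns the commanded pose from where the row before left it; what a row does not reach is not made up. A row lasts 1/10 s, in which the tool goes at most 50 mm and 8.59 degrees, less where a joint would pass 70% of its speed; a pose out of reach is approached as far as the arm can. A call is refused whole if a number of a shift passes 1 or a number of a turn 0.15, either way. A call with a gripper value outside its range is refused whole. "claw" is the opening in per cent of the stroke, from 0 (shut) to 100 (fully open), set as the call begins (left out, the last holds). The fingers move at their own pace and stop on an object; the grip force is fixed at half the most. Time passes only in rows, so rows that do not move let the fingers close. It gives the time, the measured TCP pose, the force, the opening and the grip force at its end, in the units of the state.
- arm.get_state(): the state, without advancing time (a new reading comes with each control period).
- snapshot(name): name is "scene" or "top" or "wrist"; returns a dict with "frame" (384x512x3 uint8, red, green, blue), "mtx" (3x3 intrinsics, pixels), "dist" ([k1, k2, p1, p2, k3] as OpenCV has them; the pictures are not rectified), "xyz" and "rotation" of the camera in the world; the wrist camera has in their place "mount" (4x4, takes a point from camera to tool coordinates, whose origin is the TCP and whose axes are the flange's). Camera axes: x right, y down, z forward; pixel columns grow to the right and rows downward; lengths in mm; the calibration is good to about 2 mm. A picture is of the moment at which its call begins: read the wrist's pose just before it. There is no depth.
- ticket.job_done(): hands the job in; it is judged then, once.
Trained networks look in the newest picture that a camera, given by its name, has taken for a name from the list of things; names that differ only in an ending like _2 or _b are one class to them, and where a whole thing is asked for, a point or a joint stands for the part that bears it (a point fixed in the world has none). Each returns a list of dicts, best first, with "confidence" (0 to 1); they miss things now and then, are a little off and sometimes report something else, mostly with a low value. They report only what shows in the picture. A call takes as long as a camera call. They do not tell look-alikes from the thing itself.
- spot_in(camera, query): "box" ([left, top, right, bottom] in pixels, round what is visible of it).
- silhouettes(camera, query): "pixels" (384x512 bool, what is visible of it) and "box" ([left, top, right, bottom] in pixels, round what is visible of it).
The state is a dict: "t": time; "qpos": joint angles; "qvel": joint speeds; "joint_torque": joint torques, N m; "tcp_pos": TCP position; "ee_rot": TCP orientation; "force": force on the tool from outside, world axes, zero at the start; "torque": the same for the moment, N m; "finger_gap": finger opening in mm; "grasp_force": force on a finger pad.
Only numpy, scipy, OpenCV 4.12 (cv2) and the standard library are available. Lean on these libraries where they do the work, as an engineer would, in place of code of your own. Each camera call takes 0.05 s, during which the arm holds its last target. There are 200 camera calls.

## Working session

There is one attempt and no reset: what is moved stays moved. The work goes in short steps, Python scripts to look and compute and a tool call to move; the robot and the scene stay as the last step left them, time stands still between calls to the robot, and variables do not carry over. Pictures are saved under pics/ and viewed, at most 10 in all, crops included, and the job is handed in when it is done.

Besides the shell and the picture viewer there is one more tool, called by a JSON object that holds its "method" and its "body", one argument or row to a line. drive_tool: Moves the arm, as the interface text tells. Its arguments: {"type":"object","properties":{"targets":{"type":"array","items":{"type":"array","items":{"type":"array","items":{"type":"number"}}}},"claw":{"type":"number"}},"required":["targets"]}

```bash
mkdir -p pics; cat > h.py <<'E'
import numpy as np, cv2
from rig import arm, snapshot, ticket, spot_in, silhouettes
def ray(s,uv):
    p=cv2.undistortPoints(np.array([[uv]],float),np.array(s['mtx']),np.array(s['dist']))[0,0]
    R=np.array(s['rotation']); return np.array(s['xyz']).ravel(), R@np.array([p[0],p[1],1.])
def at(s,uv,z):
    o,d=ray(s,uv); return o+d*(z-o[2])/d[2]
def proj(s,P):
    R=np.array(s['rotation']); t=-R.T@np.array(s['xyz']).ravel()
    return cv2.projectPoints(np.array(P,float).reshape(-1,1,3),cv2.Rodrigues(R.T)[0],t,np.array(s['mtx']),np.array(s['dist']))[0][:,0]
E
python3 - <<'E'
from h import *
for n in ["scene","top"]:
    s=snapshot(n); cv2.imwrite(f"pics/{n}1.png",s['frame'][:,:,::-1]); print(n,np.round(s['xyz']),np.round(s['rotation'],3).tolist(),np.array(s['rotation']).shape)
    for q in ["stand","wing_screw","wing_turn_wing","spare_stand","spare_turn_wing","spray_can","yellow_case","clear_tape","barrier_tape"]:
        for d in spot_in(n,q)[:4]: print(q,round(d['confidence'],2),np.round(d['box']).tolist())
E
```

```text
scene [1065. -898. 1336.] [0.906, 0.253, -0.092, -0.327] (4,)
stand 0.95 [139.0, 185.0, 188.0, 238.0]
stand 0.89 [219.0, 120.0, 259.0, 169.0]
stand 0.87 [187.0, 208.0, 238.0, 259.0]
wing_screw 0.73 [196.0, 220.0, 218.0, 244.0]
wing_screw 0.67 [191.0, 207.0, 238.0, 261.0]
wing_screw 0.57 [233.0, 134.0, 254.0, 154.0]
wing_screw 0.51 [150.0, 192.0, 165.0, 219.0]
wing_turn_wing 0.58 [235.0, 130.0, 250.0, 142.0]
wing_turn_wing 0.48 [200.0, 218.0, 218.0, 235.0]
spare_stand 0.8 [269.0, 148.0, 314.0, 195.0]
spare_turn_wing 0.7 [271.0, 147.0, 312.0, 194.0]
spare_turn_wing 0.43 [282.0, 155.0, 303.0, 171.0]
spray_can 0.81 [322.0, 171.0, 346.0, 214.0]
yellow_case 0.75 [143.0, 297.0, 225.0, 341.0]
clear_tape 0.6 [318.0, 112.0, 355.0, 146.0]
barrier_tape 0.94 [262.0, 268.0, 291.0, 305.0]
top [ 305.    2. 1094.] [0.726, -0.68, 0.067, -0.074] (4,)
stand 0.83 [169.0, 220.0, 216.0, 274.0]
stand 0.81 [294.0, 252.0, 348.0, 303.0]
stand 0.66 [293.0, 192.0, 339.0, 233.0]
stand 0.18 [313.0, 196.0, 342.0, 219.0]
wing_screw 0.44 [315.0, 196.0, 340.0, 218.0]
wing_turn_wing 0.73 [318.0, 203.0, 343.0, 216.0]
wing_turn_wing 0.55 [176.0, 237.0, 192.0, 246.0]
wing_turn_wing 0.54 [328.0, 266.0, 336.0, 292.0]
spare_stand 0.57 [178.0, 148.0, 227.0, 197.0]
spare_turn_wing 0.5 [197.0, 154.0, 206.0, 182.0]
spray_can 0.59 [202.0, 99.0, 224.0, 134.0]
yellow_case 0.92 [387.0, 143.0, 445.0, 220.0]
clear_tape 0.9 [78.0, 134.0, 131.0, 180.0]
barrier_tape 0.86 [324.0, 110.0, 356.0, 148.0]
```

View pics/scene1.png

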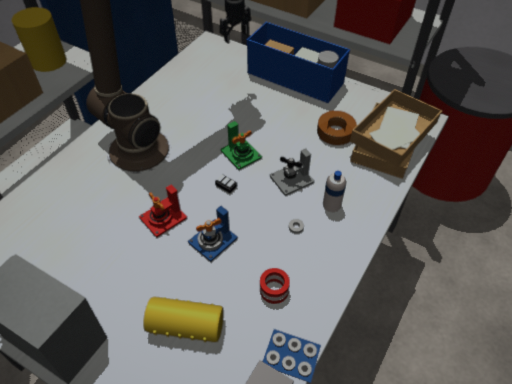

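View pics/top1.png

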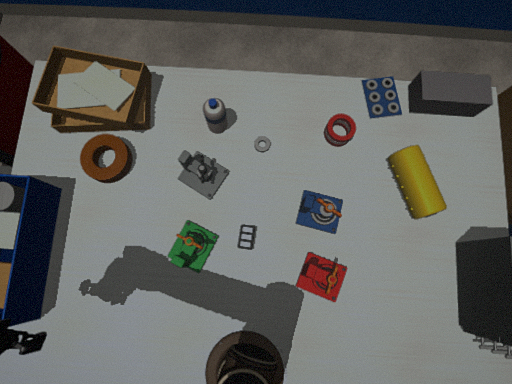

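The look-alikes in the top view are the green stand (190,245), the red stand (325,275), the grey stand (203,170) and the blue stand (322,211). I choose the blue one, whose orange screw is at about (328,208), and check it in a close crop.

```bash
cat >> h.py <<'E'
from scipy.spatial.transform import Rotation as Ro
def fix(s):
    s['rotation']=Ro.from_quat(np.array(s['rotation'])).as_matrix(); return s
E
python3 - <<'E'
from h import *
t=fix(snapshot("top")); c=fix(snapshot("scene"))
print(arm.get_state()['tcp_pos'],arm.get_state()['ee_rot'])
a=cv2.resize(t['frame'][180:245,285:355],None,fx=5.5,fy=5.5,interpolation=cv2.INTER_CUBIC)
b=cv2.resize(c['frame'][200:265,180:250],None,fx=5.5,fy=5.5,interpolation=cv2.INTER_CUBIC)
cv2.imwrite("pics/crop.png",np.hstack([a,b])[:,:,::-1])
for n,s,z in(("table corner blue",t,14),):
    f=s['frame']; hsv=cv2.cvtColor(f,cv2.COLOR_RGB2HSV)
    for nm,lo,hi in(("orange",(5,130,80),(20,255,255)),("blue",(100,120,40),(125,255,255))):
        m=cv2.inRange(hsv,lo,hi); k=np.zeros_like(m); k[180:240,290:350]=m[180:240,290:350]
        ys,xs=np.nonzero(k); r=cv2.minAreaRect(np.c_[xs,ys].astype(np.float32)); print(nm,len(xs),xs.mean(),ys.mean(),r)
        print(np.round([at(s,p,95 if nm=="orange" else 14)[:2] for p in cv2.boxPoints(r)]).tolist())
for q,uv,z in(("spray",(214,105),167),("ring",(262,144),0),("barr",(340,129),30),("valve",(247,236),16),("greyhub",(203,170),100),("yellow",(416,181),60),("redhub",(325,278),100)):
    print(q,np.round(at(t,uv,z)))
E
```

```text
[120.08811838 511.08102091 231.30413539] [1.15133967e-01 9.93349973e-01 1.81422743e-05 7.84858357e-06]
orange 98 328.9591836734694 207.07142857142858 ((329.0000305175781, 207.00003051757812), (28.621667861938477, 8.049844741821289), 26.56505012512207)
[[483.0, -171.0], [504.0, -181.0], [472.0, -255.0], [451.0, -245.0]]
blue 712 316.56601123595505 211.96067415730337 ((319.5000305175781, 211.5), (40.01837158203125, 34.1975212097168), 14.03624439239502)
[[434.0, -130.0], [540.0, -152.0], [517.0, -273.0], [412.0, -249.0]]
spray [735. 132. 167.]
ring [686. -12.   0.]
barr [ 742. -257.   30.]
valve [386.  17.  16.]
greyhub [561. 156. 100.]
yellow [ 580. -482.   60.]
redhub [ 279. -205.  100.]
```

View pics/crop.png

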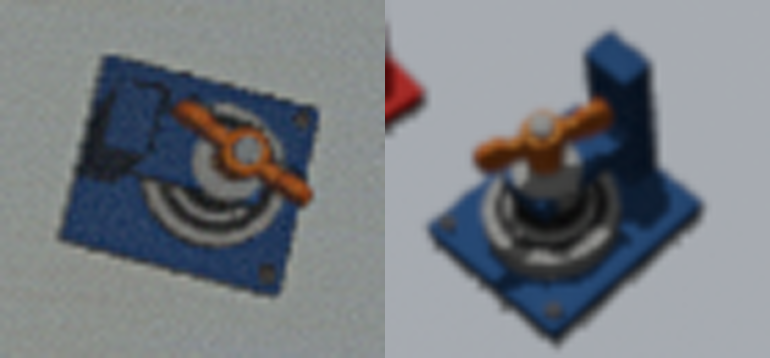

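The crop confirms the blue stand. Its column points roughly along +y (image left) and the orange screw is on the axis near (475,-211). The wings lie at about 67° and -113° in the world frame. I go above the stand with the gripper shut.

{"method": "drive_tool", "body": {
  "targets": [
    [[0.29,-0.61,0,0,0,0.056],[0.29,-0.61,0,0,0,0.056],[0.29,-0.61,0,0,0,0.056],[0.29,-0.61,0,0,0,0.056],[0.29,-0.61,0,0,0,0.056],[0.29,-0.61,0,0,0,0.056],[0.29,-0.61,0,0,0,0.056],[0.29,-0.61,0,0,0,0.056],[0.29,-0.61,0,0,0,0.056],[0.29,-0.61,0,0,0,0.056],[0.29,-0.61,0,0,0,0.056],[0.29,-0.61,0,0,0,0.056],[0.29,-0.61,0,0,0,0.056],[0.29,-0.61,0,0,0,0.056],[0.29,-0.61,0,0,0,0.056],[0.29,-0.61,0,0,0,0.056],[0.29,-0.61,0,0,0,0.056],[0.29,-0.61,0,0,0,0.056],[0.29,-0.61,0,0,0,0.056],[0.29,-0.61,0,0,0,0.056]]
  ],
  "claw": 0
}}

```text
t: 3.1
tcp_pos: [410.5, -100.4, 231.5]
ee_rot: [-0.431, 0.902, -0.0, 0.0]
force: [-0.4, -0.2, 0.0]
finger_gap: -0.3
grasp_force: 0.0
```

{"method": "drive_tool", "body": {
  "targets": [
    [[0.31,-0.6,0,0,0,0.056],[0.31,-0.6,0,0,0,0.056],[0.31,-0.6,0,0,0,0.056],[0.31,-0.6,0,0,0,0.056],[0.31,-0.6,0,0,0,0.056],[0,0,0,0,0,0],[0,0,0,0,0,0]]
  ]
}}

```text
t: 3.8
tcp_pos: [487.5, -249.3, 230.7]
ee_rot: [-0.551, 0.834, 0.001, -0.0]
force: [0.1, 0.8, -0.5]
finger_gap: -0.1
grasp_force: 0.0
```

```bash
cat >> h.py <<'E'
def wrist():
    st=arm.get_state(); s=snapshot("wrist"); R=Ro.from_quat(st['ee_rot']).as_matrix(); M=np.array(s['mount'])
    s['rotation']=R@M[:3,:3]; s['xyz']=R@M[:3,3]+np.array(st['tcp_pos']); return st,s
E
python3 - <<'E'
from h import *
st,s=wrist(); print(st['t'],st['tcp_pos'],st['ee_rot'],st['qpos'],s['xyz'])
im=s['frame'].copy()
C=np.array([475,-211,0.])
u=lambda a:np.array([np.cos(np.radians(a)),np.sin(np.radians(a)),0])
P=[C+[0,0,113],C+42*u(67)+[0,0,110],C+42*u(-113)+[0,0,110]]
for p in proj(s,P): print(p); cv2.drawMarker(im,tuple(int(round(v)) for v in p),(0,255,0),0,12,1)
cv2.imwrite("pics/w1.png",im[:,:,::-1])
E
```

```text
3.8 [ 487.45017256 -249.25421246  230.68135787] [-5.51199221e-01  8.34373368e-01  6.62401067e-04 -2.48065559e-04] [-4.72799275e-01  1.69881462e-01  1.06647094e-02  1.41297708e+00
  2.19608423e-04 -1.64040142e+00] [ 461.17606535 -308.87561653  373.42403262]
[283.28122086 219.82774702]
[281.99065136 259.10163899]
[284.02704878 174.92224001]
```

View pics/w1.png

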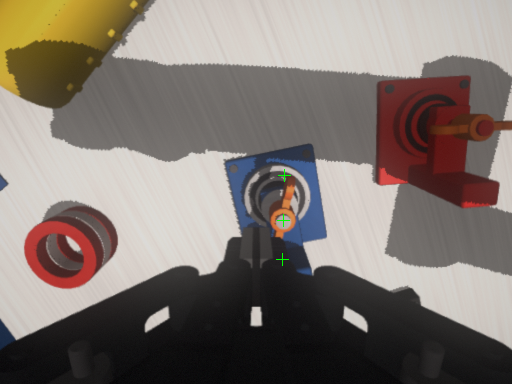

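The hub lies exactly on the predicted marker at (283,220). Wing B's end is at about (290,180), so its world angle is nearer -122°, and the finger beside it is clear. Next I work out the stroke rows.

```bash
cat >> h.py <<'E'
C0=np.array([475.,-211.])
def stroke(start,phis,r=30,d=18):
    """rows (0.01 units) for finger following a wing through phis (deg), from tcp xy start at phis[0]"""
    p=np.array(start,float); out=[]
    for a,b in zip(phis[:-1],phis[1:]):
        f=np.radians(b); q=C0+r*np.array([np.cos(f),np.sin(f)])+d*np.array([-np.sin(f),np.cos(f)])
        s=np.round((q-p)/50,2); p=p+s*50; out.append([float(s[0]),float(s[1]),0,0,0,round(float(np.radians(b-a)),3)])
    print(p); 
    for i in range(0,len(out),20): print(out[i:i+20])
E
python3 - <<'E'
from h import *
stroke([487.5,-249.3],np.r_[-113,-113,np.arange(-118,-240,-5),-240])
E
```

```text
[ 444.5 -193.8]
[[-0.15, 0.07, 0, 0, 0, 0.0], [-0.06, -0.0, 0, 0, 0, -0.087], [-0.06, -0.0, 0, 0, 0, -0.087], [-0.07, 0.0, 0, 0, 0, -0.087], [-0.06, 0.01, 0, 0, 0, -0.087], [-0.05, 0.02, 0, 0, 0, -0.087], [-0.06, 0.02, 0, 0, 0, -0.087], [-0.06, 0.02, 0, 0, 0, -0.087], [-0.05, 0.03, 0, 0, 0, -0.087], [-0.05, 0.04, 0, 0, 0, -0.087], [-0.05, 0.04, 0, 0, 0, -0.087], [-0.04, 0.04, 0, 0, 0, -0.087], [-0.04, 0.05, 0, 0, 0, -0.087], [-0.04, 0.05, 0, 0, 0, -0.087], [-0.03, 0.05, 0, 0, 0, -0.087], [-0.02, 0.05, 0, 0, 0, -0.087], [-0.03, 0.06, 0, 0, 0, -0.087], [-0.01, 0.06, 0, 0, 0, -0.087], [-0.01, 0.06, 0, 0, 0, -0.087], [-0.01, 0.06, 0, 0, 0, -0.087]]
[[0.0, 0.06, 0, 0, 0, -0.087], [0.01, 0.06, 0, 0, 0, -0.087], [0.01, 0.06, 0, 0, 0, -0.087], [0.01, 0.06, 0, 0, 0, -0.087], [0.02, 0.06, 0, 0, 0, -0.087], [0.03, 0.05, 0, 0, 0, -0.087], [0.01, 0.03, 0, 0, 0, -0.035]]
```

{"method": "drive_tool", "body": {
  "targets": [
    [[0,0,-0.46,0,0,0],[0,0,-0.46,0,0,0],[0,0,-0.46,0,0,0],[0,0,-0.46,0,0,0],[0,0,-0.46,0,0,0],[0,0,-0.46,0,0,0],[0,0,0,0,0,0]]
  ]
}}

```text
t: 4.55
tcp_pos: [485.4, -246.8, 90.9]
ee_rot: [-0.552, 0.834, 0.002, -0.001]
force: [-0.5, 0.6, -0.8]
finger_gap: -0.1
grasp_force: 0.0
```

{"method": "drive_tool", "body": {
  "targets": [
    [[-0.12,0.04,0,0,0,0],[-0.06,0,0,0,0,-0.087],[-0.06,0,0,0,0,-0.087],[-0.07,0,0,0,0,-0.087],[-0.06,0.01,0,0,0,-0.087],[-0.05,0.02,0,0,0,-0.087],[-0.06,0.02,0,0,0,-0.087],[-0.06,0.02,0,0,0,-0.087],[-0.05,0.03,0,0,0,-0.087],[-0.05,0.04,0,0,0,-0.087],[-0.05,0.04,0,0,0,-0.087]]
  ]
}}

```text
t: 5.65
tcp_pos: [453.3, -238.4, 95.5]
ee_rot: [-0.147, 0.989, -0.001, 0.001]
force: [-0.8, -2.0, -0.6]
finger_gap: -0.1
grasp_force: 0.8
```

```bash
cat >> h.py <<'E'
def wing(lo=45):
    s=fix(snapshot("top")); hsv=cv2.cvtColor(s['frame'],cv2.COLOR_RGB2HSV); m=cv2.inRange(hsv,(5,130,80),(20,255,255))
    ys,xs=np.nonzero(m[180:240,295:355]); P=np.array([at(s,(x+295,y+180),105)[:2] for x,y in zip(xs,ys)])
    P=P[np.hypot(*(P-C0).T)<52]; e=np.linalg.eigh(np.cov(P.T))[1][:,1]
    print("orange px",len(P),"mean",P.mean(0).round(1),"wing angle mod 180:",round(np.degrees(np.arctan2(e[1],e[0]))%180,1)); return s
E
python3 - <<'E'
from h import *
s=wing(); cv2.imwrite("pics/t2.png",cv2.resize(s['frame'][165:255,270:370],None,fx=5,fy=5,interpolation=cv2.INTER_CUBIC)[:,:,::-1])
E
```

```text
orange px 66 mean [ 486.9 -205.4] wing angle mod 180: 19.8
```

View pics/t2.png

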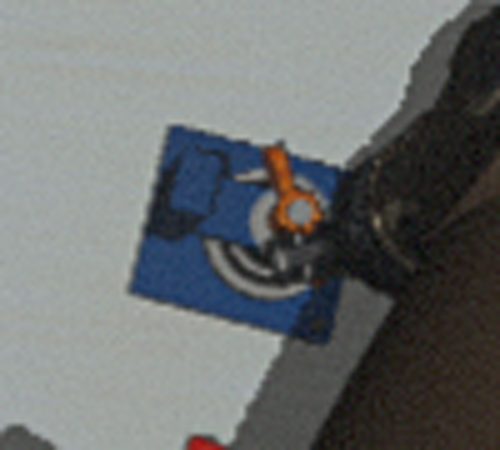

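The push works. The wing is at about 20° (mod 180), the finger is behind it at (330,235) in the crop, and the force is about 2 N. I continue the stroke.

{"method": "drive_tool", "body": {
  "targets": [
    [[-0.04,0.04,-0.02,0,0,-0.087],[-0.04,0.05,-0.02,0,0,-0.087],[-0.04,0.05,0,0,0,-0.087],[-0.03,0.05,0,0,0,-0.087],[-0.02,0.05,0,0,0,-0.087],[-0.03,0.06,0,0,0,-0.087],[-0.01,0.06,0,0,0,-0.087],[-0.01,0.06,0,0,0,-0.087],[-0.01,0.06,0,0,0,-0.087],[0,0.06,0,0,0,-0.087],[0.01,0.06,0,0,0,-0.087],[0.01,0.06,0,0,0,-0.087],[0.01,0.06,0,0,0,-0.087],[0.02,0.06,0,0,0,-0.087],[0.03,0.05,0,0,0,-0.087],[0.01,0.03,0,0,0,-0.035]]
  ]
}}

```text
t: 7.3
tcp_pos: [445.9, -194.7, 92.7]
ee_rot: [0.497, 0.867, -0.0, 0.001]
force: [-1.0, -0.6, -1.4]
finger_gap: -0.1
grasp_force: 0.7
```

{"method": "drive_tool", "body": {
  "targets": [
    [[-0.1,-0.06,0,0,0,0],[0,0,0.45,0,0,0],[0,0,0.45,0,0,0],[0,0,0.45,0,0,0],[0.07,-0.03,0,0,0,0.14],[0.07,-0.03,0,0,0,0.14],[0.07,-0.03,0,0,0,0.14],[0.07,-0.03,0,0,0,0.14],[0.07,-0.03,0,0,0,0.14],[0.07,-0.03,0,0,0,0.14],[0.07,-0.03,0,0,0,0.14],[0.07,-0.03,0,0,0,0.14],[0.07,-0.03,0,0,0,0.14],[0.07,-0.03,0,0,0,0.14],[0.07,-0.03,0,0,0,0.14],[0.07,-0.03,0,0,0,0.14],[0.07,-0.03,0,0,0,0.14],[0.07,-0.03,0,0,0,0.14],[0.07,-0.03,0,0,0,0.14],[0.07,-0.03,0,0,0,0.14]]
  ]
}}

```text
t: 9.3
tcp_pos: [497.1, -222.2, 160.0]
ee_rot: [-0.568, 0.823, -0.001, 0.0]
force: [0.3, 0.8, -0.2]
finger_gap: -0.1
grasp_force: 0.0
```

{"method": "drive_tool", "body": {
  "targets": [
    [[0.04,-0.01,0,0,0,0.128],[0.04,-0.01,0,0,0,0.128],[0.04,-0.01,0,0,0,0.128],[0.04,-0.01,0,0,0,0.128],[0.04,-0.01,0,0,0,0.128],[0.04,-0.01,0,0,0,0.128],[0.04,-0.01,0,0,0,0.128],[0,0,0,0,0,0]]
  ]
}}

```text
t: 10.1
tcp_pos: [511.2, -225.7, 159.8]
ee_rot: [0.867, -0.499, 0.001, -0.0]
force: [0.0, -0.0, -0.5]
finger_gap: -0.2
grasp_force: 0.0
```

```bash
python3 - <<'E'
from h import *
st=arm.get_state(); print(st['tcp_pos'],st['ee_rot'],st['qpos'])
s=wing()
stroke([510.8,-225],np.r_[-60,-60,np.arange(-65,-241,-5)])
E
```

```text
[ 511.18263966 -225.68917837  159.84949517] [ 8.66707718e-01 -4.98815752e-01  7.48181792e-04 -1.33254983e-04] [-4.15822322e-01  1.96792994e-01 -1.11664943e-01  1.26082218e+00
  1.06075218e-04 -2.51295084e+00]
orange px 82 mean [ 472.6 -207. ] wing angle mod 180: 123.1
[ 444.3 -194. ]
[[-0.1, -0.06, 0, 0, 0, 0.0], [-0.04, -0.05, 0, 0, 0, -0.087], [-0.03, -0.05, 0, 0, 0, -0.087], [-0.04, -0.05, 0, 0, 0, -0.087], [-0.05, -0.04, 0, 0, 0, -0.087], [-0.05, -0.04, 0, 0, 0, -0.087], [-0.05, -0.03, 0, 0, 0, -0.087], [-0.05, -0.03, 0, 0, 0, -0.087], [-0.06, -0.02, 0, 0, 0, -0.087], [-0.05, -0.02, 0, 0, 0, -0.087], [-0.06, -0.02, 0, 0, 0, -0.087], [-0.06, -0.01, 0, 0, 0, -0.087], [-0.06, 0.0, 0, 0, 0, -0.087], [-0.07, 0.0, 0, 0, 0, -0.087], [-0.06, 0.01, 0, 0, 0, -0.087], [-0.06, 0.01, 0, 0, 0, -0.087], [-0.05, 0.02, 0, 0, 0, -0.087], [-0.06, 0.02, 0, 0, 0, -0.087], [-0.06, 0.03, 0, 0, 0, -0.087], [-0.05, 0.03, 0, 0, 0, -0.087]]
[[-0.05, 0.04, 0, 0, 0, -0.087], [-0.04, 0.04, 0, 0, 0, -0.087], [-0.04, 0.04, 0, 0, 0, -0.087], [-0.04, 0.05, 0, 0, 0, -0.087], [-0.04, 0.05, 0, 0, 0, -0.087], [-0.03, 0.05, 0, 0, 0, -0.087], [-0.02, 0.06, 0, 0, 0, -0.087], [-0.02, 0.06, 0, 0, 0, -0.087], [-0.01, 0.06, 0, 0, 0, -0.087], [-0.01, 0.06, 0, 0, 0, -0.087], [-0.01, 0.06, 0, 0, 0, -0.087], [0.01, 0.06, 0, 0, 0, -0.087], [0.0, 0.06, 0, 0, 0, -0.087], [0.02, 0.06, 0, 0, 0, -0.087], [0.01, 0.06, 0, 0, 0, -0.087], [0.02, 0.06, 0, 0, 0, -0.087], [0.03, 0.05, 0, 0, 0, -0.087]]
```

{"method": "drive_tool", "body": {
  "targets": [
    [[0,0,-0.45,0,0,0],[0,0,-0.45,0,0,0],[0,0,-0.45,0,0,0],[-0.1,-0.06,0,0,0,0],[-0.04,-0.05,0,0,0,-0.087],[-0.03,-0.05,0,0,0,-0.087],[-0.04,-0.05,0,0,0,-0.087],[-0.05,-0.04,0,0,0,-0.087],[-0.05,-0.04,0,0,0,-0.087],[-0.05,-0.03,0,0,0,-0.087],[-0.05,-0.03,0,0,0,-0.087],[-0.06,-0.02,0,0,0,-0.087],[-0.05,-0.02,0,0,0,-0.087],[-0.06,-0.02,0,0,0,-0.087],[-0.06,-0.01,0,0,0,-0.087],[-0.06,0,0,0,0,-0.087],[-0.07,0,0,0,0,-0.087],[-0.06,0.01,0,0,0,-0.087],[-0.06,0.01,0,0,0,-0.087],[-0.05,0.02,0,0,0,-0.087]]
  ]
}}

```text
t: 12.15
tcp_pos: [464.2, -245.3, 93.1]
ee_rot: [-0.342, 0.94, -0.001, 0.001]
force: [0.6, -1.5, -1.0]
finger_gap: 0.1
grasp_force: 0.7
```

{"method": "drive_tool", "body": {
  "targets": [
    [[-0.06,0.02,0,0,0,-0.087],[-0.06,0.03,0,0,0,-0.087],[-0.05,0.03,0,0,0,-0.087],[-0.05,0.04,0,0,0,-0.087],[-0.04,0.04,0,0,0,-0.087],[-0.04,0.04,0,0,0,-0.087],[-0.04,0.05,0,0,0,-0.087],[-0.04,0.05,0,0,0,-0.087],[-0.03,0.05,0,0,0,-0.087],[-0.02,0.06,0,0,0,-0.087],[-0.02,0.06,0,0,0,-0.087],[-0.01,0.06,0,0,0,-0.087],[-0.01,0.06,0,0,0,-0.087],[-0.01,0.06,0,0,0,-0.087],[0.01,0.06,0,0,0,-0.087],[0,0.06,0,0,0,-0.087],[0.02,0.06,0,0,0,-0.087],[0.01,0.06,0,0,0,-0.087],[0.02,0.06,0,0,0,-0.087],[0.03,0.05,0,0,0,-0.087]]
  ]
}}

```text
t: 14.15
tcp_pos: [443.9, -194.6, 92.7]
ee_rot: [0.498, 0.867, -0.0, 0.0]
force: [-2.4, -0.8, -0.7]
finger_gap: -0.1
grasp_force: 0.8
```

{"method": "drive_tool", "body": {
  "targets": [
    [[-0.1,-0.06,0,0,0,0],[0,0,0.45,0,0,0],[0,0,0.45,0,0,0],[0,0,0.45,0,0,0],[0.07,-0.03,0,0,0,0.14],[0.07,-0.03,0,0,0,0.14],[0.07,-0.03,0,0,0,0.14],[0.07,-0.03,0,0,0,0.14],[0.07,-0.03,0,0,0,0.14],[0.07,-0.03,0,0,0,0.14],[0.07,-0.03,0,0,0,0.14],[0.07,-0.03,0,0,0,0.14],[0.07,-0.03,0,0,0,0.14],[0.07,-0.03,0,0,0,0.14],[0.07,-0.03,0,0,0,0.14],[0.07,-0.03,0,0,0,0.14],[0.07,-0.03,0,0,0,0.14],[0.07,-0.03,0,0,0,0.14],[0.07,-0.03,0,0,0,0.14],[0.07,-0.03,0,0,0,0.14]]
  ]
}}

```text
t: 16.15
tcp_pos: [495.4, -222.1, 160.0]
ee_rot: [-0.569, 0.822, -0.001, 0.0]
force: [0.6, -0.1, -0.2]
finger_gap: 0.5
grasp_force: 0.0
```

{"method": "drive_tool", "body": {
  "targets": [
    [[0.04,-0.01,0,0,0,0.128],[0.04,-0.01,0,0,0,0.128],[0.04,-0.01,0,0,0,0.128],[0.04,-0.01,0,0,0,0.128],[0.04,-0.01,0,0,0,0.128],[0.04,-0.01,0,0,0,0.128],[0.04,-0.01,0,0,0,0.128],[0,0,0,0,0,0]]
  ]
}}

```text
t: 16.95
tcp_pos: [509.5, -225.5, 159.9]
ee_rot: [0.868, -0.497, 0.001, -0.0]
force: [-0.4, 0.3, 0.1]
finger_gap: 0.2
grasp_force: 0.0
```

```bash
python3 - <<'E'
from h import *
s=wing()
f=s['frame'];m=cv2.inRange(cv2.cvtColor(f,cv2.COLOR_RGB2HSV),(100,120,40),(125,255,255));k=np.zeros_like(m);k[180:240,290:350]=m[180:240,290:350]
print(np.argwhere(k).mean(0))
E
```

```text
orange px 85 mean [ 472.9 -207.9] wing angle mod 180: 126.1
[210.25943396 313.65408805]
```

{"method": "drive_tool", "body": {
  "targets": [
    [[0,0,-0.45,0,0,0],[0,0,-0.45,0,0,0],[0,0,-0.45,0,0,0],[-0.08,-0.06,0,0,0,0],[-0.04,-0.05,0,0,0,-0.087],[-0.03,-0.05,0,0,0,-0.087],[-0.04,-0.05,0,0,0,-0.087],[-0.05,-0.04,0,0,0,-0.087],[-0.05,-0.04,0,0,0,-0.087],[-0.05,-0.03,0,0,0,-0.087],[-0.05,-0.03,0,0,0,-0.087],[-0.06,-0.02,0,0,0,-0.087],[-0.05,-0.02,0,0,0,-0.087],[-0.06,-0.02,0,0,0,-0.087],[-0.06,-0.01,0,0,0,-0.087],[-0.06,0,0,0,0,-0.087],[-0.07,0,0,0,0,-0.087],[-0.06,0.01,0,0,0,-0.087],[0,0,0,0,0,0]]
  ]
}}

```text
t: 18.9
tcp_pos: [469.2, -246.0, 93.0]
ee_rot: [-0.426, 0.905, -0.001, 0.001]
force: [1.4, 0.3, 0.1]
finger_gap: -0.0
grasp_force: 0.1
```

```bash
python3 - <<'E'
from h import *
st=arm.get_state(); print(st['tcp_pos'],st['force'],st['grasp_force'])
wing()
stroke([469.5,-245.6],np.arange(-130,-251,-2.5))
E
```

```text
[ 469.16286041 -246.04153126   92.99953135] [1.42108741 0.28643105 0.13089219] 0.06980638596360222
orange px 81 mean [ 478.8 -204.2] wing angle mod 180: 50.1
[ 448.  -189.1]
[[-0.03, 0.01, 0, 0, 0, -0.044], [-0.03, 0.0, 0, 0, 0, -0.044], [-0.03, 0.01, 0, 0, 0, -0.044], [-0.03, 0.01, 0, 0, 0, -0.044], [-0.03, 0.01, 0, 0, 0, -0.044], [-0.03, 0.01, 0, 0, 0, -0.044], [-0.02, 0.02, 0, 0, 0, -0.044], [-0.03, 0.01, 0, 0, 0, -0.044], [-0.03, 0.02, 0, 0, 0, -0.044], [-0.02, 0.01, 0, 0, 0, -0.044], [-0.03, 0.02, 0, 0, 0, -0.044], [-0.02, 0.02, 0, 0, 0, -0.044], [-0.02, 0.02, 0, 0, 0, -0.044], [-0.03, 0.02, 0, 0, 0, -0.044], [-0.02, 0.02, 0, 0, 0, -0.044], [-0.02, 0.02, 0, 0, 0, -0.044], [-0.02, 0.03, 0, 0, 0, -0.044], [-0.02, 0.02, 0, 0, 0, -0.044], [-0.01, 0.03, 0, 0, 0, -0.044], [-0.02, 0.02, 0, 0, 0, -0.044]]
[[-0.02, 0.03, 0, 0, 0, -0.044], [-0.01, 0.03, 0, 0, 0, -0.044], [-0.01, 0.02, 0, 0, 0, -0.044], [-0.01, 0.03, 0, 0, 0, -0.044], [-0.01, 0.03, 0, 0, 0, -0.044], [-0.01, 0.03, 0, 0, 0, -0.044], [-0.01, 0.03, 0, 0, 0, -0.044], [-0.01, 0.03, 0, 0, 0, -0.044], [-0.0, 0.03, 0, 0, 0, -0.044], [-0.01, 0.03, 0, 0, 0, -0.044], [0.0, 0.03, 0, 0, 0, -0.044], [0.0, 0.03, 0, 0, 0, -0.044], [0.0, 0.03, 0, 0, 0, -0.044], [0.0, 0.03, 0, 0, 0, -0.044], [0.0, 0.03, 0, 0, 0, -0.044], [0.01, 0.03, 0, 0, 0, -0.044], [0.0, 0.03, 0, 0, 0, -0.044], [0.01, 0.03, 0, 0, 0, -0.044], [0.01, 0.03, 0, 0, 0, -0.044], [0.01, 0.03, 0, 0, 0, -0.044]]
[[0.01, 0.03, 0, 0, 0, -0.044], [0.01, 0.03, 0, 0, 0, -0.044], [0.01, 0.02, 0, 0, 0, -0.044], [0.02, 0.03, 0, 0, 0, -0.044], [0.01, 0.03, 0, 0, 0, -0.044], [0.02, 0.02, 0, 0, 0, -0.044], [0.02, 0.03, 0, 0, 0, -0.044], [0.02, 0.02, 0, 0, 0, -0.044]]
```

{"method": "drive_tool", "body": {
  "targets": [
    [[-0.03,0.01,0,0,0,-0.044],[-0.03,0,0,0,0,-0.044]]
  ]
}}

```text
t: 19.15
tcp_pos: [466.6, -245.5, 92.5]
ee_rot: [-0.386, 0.922, -0.001, 0.0]
force: [1.3, -1.0, 1.1]
finger_gap: 0.0
grasp_force: 0.7
```

```bash
python3 -c "
from h import *
st=arm.get_state();print(st['tcp_pos'],st['force'],st['torque'],st['grasp_force'])"
```

```text
[ 466.58160264 -245.54215973   92.45991525] [ 1.26731205 -0.98303628  1.11377051] [-0.13505024 -0.25411991  0.0274858 ] 0.6751622044248506
```

{"method": "drive_tool", "body": {
  "targets": [
    [[-0.03,0.01,0,0,0,-0.044],[-0.03,0.01,0,0,0,-0.044]]
  ]
}}

```text
t: 19.35
tcp_pos: [463.6, -244.6, 92.4]
ee_rot: [-0.345, 0.939, -0.001, 0.0]
force: [0.8, -1.3, 0.1]
finger_gap: 0.1
grasp_force: 0.7
```

{"method": "drive_tool", "body": {
  "targets": [
    [[-0.03,0.01,0,0,0,-0.044],[-0.03,0.01,0,0,0,-0.044]]
  ]
}}

```text
t: 19.55
tcp_pos: [460.7, -243.5, 92.4]
ee_rot: [-0.304, 0.953, -0.001, 0.001]
force: [1.4, -1.0, -0.4]
finger_gap: -0.1
grasp_force: 0.7
```

{"method": "drive_tool", "body": {
  "targets": [
    [[-0.02,0.02,0,0,0,-0.044],[-0.03,0.01,0,0,0,-0.044]]
  ]
}}

```text
t: 19.75
tcp_pos: [458.0, -242.0, 92.3]
ee_rot: [-0.261, 0.965, -0.001, 0.0]
force: [1.7, -1.4, 0.2]
finger_gap: -0.0
grasp_force: 0.7
```

{"method": "drive_tool", "body": {
  "targets": [
    [[-0.03,0.02,0,0,0,-0.044],[-0.02,0.01,0,0,0,-0.044]]
  ]
}}

```text
t: 19.95
tcp_pos: [455.4, -240.5, 92.3]
ee_rot: [-0.219, 0.976, -0.001, 0.0]
force: [1.3, -1.8, 0.5]
finger_gap: 0.0
grasp_force: 0.7
```

{"method": "drive_tool", "body": {
  "targets": [
    [[-0.03,0.02,0,0,0,-0.044],[-0.02,0.02,0,0,0,-0.044]]
  ]
}}

```text
t: 20.15
tcp_pos: [453.0, -238.9, 92.3]
ee_rot: [-0.175, 0.984, -0.001, 0.0]
force: [1.9, -4.9, -0.8]
finger_gap: -0.1
grasp_force: 2.6
```

{"method": "drive_tool", "body": {
  "targets": [
    [[-0.01,0.01,0,0,0,-0.02],[0,0,0,0,0,0],[0,0,0,0,0,0]]
  ]
}}

```text
t: 20.45
tcp_pos: [452.8, -239.0, 92.3]
ee_rot: [-0.166, 0.986, -0.002, 0.0]
force: [2.3, -5.8, -0.5]
finger_gap: -0.3
grasp_force: 2.7
```

```bash
python3 -c "
from h import *
wing()"
```

```text
orange px 67 mean [ 484.3 -205.2] wing angle mod 180: 23.3
```

The screw holds against about 6 N without moving, after roughly 6.9 rad of turning. That matches the hard stop. I back off and lift clear.

{"method": "drive_tool", "body": {
  "targets": [
    [[0.03,-0.09,0,0,0,0],[0.03,-0.09,0,0,0,0],[0,0,0.4,0,0,0],[0,0,0.4,0,0,0],[0,0,0.5,0,0,0],[0,0,0.5,0,0,0],[0,0,0.5,0,0,0],[-0.3,0.4,0.5,0,0,0],[-0.5,0.6,0.3,0,0,0],[-0.5,0.6,0.3,0,0,0],[-0.5,0.6,0,0,0,0],[-0.5,0.6,0,0,0,0],[0,0,0,0,0,0],[0,0,0,0,0,0]]
  ]
}}

```text
t: 21.9
tcp_pos: [340.0, -106.2, 261.8]
ee_rot: [-0.167, 0.986, -0.0, 0.001]
force: [-0.1, 0.3, -0.5]
finger_gap: 0.2
grasp_force: 0.0
```

```bash
python3 - <<'E'
from h import *
s=wing(); f=s['frame'];m=cv2.inRange(cv2.cvtColor(f,cv2.COLOR_RGB2HSV),(100,120,40),(125,255,255));k=np.zeros_like(m);k[180:240,290:350]=m[180:240,290:350]
ys,xs=np.nonzero(k);r=cv2.minAreaRect(np.c_[xs,ys].astype(np.float32));print(r);print(np.round([at(s,p,14)[:2] for p in cv2.boxPoints(r)]).tolist())
cv2.imwrite("pics/t3.png",f[:,:,::-1])
E
```

```text
Traceback (most recent call last):
  File "h.py", line 29, in wing
    P=P[np.hypot(*(P-C0).T)<52]; e=np.linalg.eigh(np.cov(P.T))[1][:,1]
                   ~^~~
ValueError: operands could not be broadcast together with shapes (0,) (2,)
```

{"method": "drive_tool", "body": {
  "targets": [
    [[0,0.7,0,0,0,0],[0,0.7,0,0,0,0],[0,0.7,0,0,0,0],[0,0.7,0,0,0,0],[0,0.7,0,0,0,0],[0,0.7,0,0,0,0],[0,0,0,0,0,0],[0,0,0,0,0,0]]
  ]
}}

```text
t: 22.75
tcp_pos: [340.8, 103.9, 260.8]
ee_rot: [-0.167, 0.986, -0.0, -0.001]
force: [-0.4, -0.8, -0.5]
finger_gap: 0.3
grasp_force: 0.0
```

```bash
python3 - <<'E'
from h import *
s=wing(); f=s['frame'];m=cv2.inRange(cv2.cvtColor(f,cv2.COLOR_RGB2HSV),(100,120,40),(125,255,255));k=np.zeros_like(m);k[180:240,290:350]=m[180:240,290:350]
ys,xs=np.nonzero(k);r=cv2.minAreaRect(np.c_[xs,ys].astype(np.float32));print(r);print(np.round([at(s,p,14)[:2] for p in cv2.boxPoints(r)]).tolist())
cv2.imwrite("pics/t3.png",f[:,:,::-1])
E
```

```text
orange px 99 mean [ 472.9 -210.6] wing angle mod 180: 24.3
((319.38238525390625, 211.47059631347656), (40.26091384887695, 34.1975212097168), 14.03624439239502)
[[435.0, -129.0], [540.0, -151.0], [517.0, -273.0], [412.0, -249.0]]
```

View pics/t3.png

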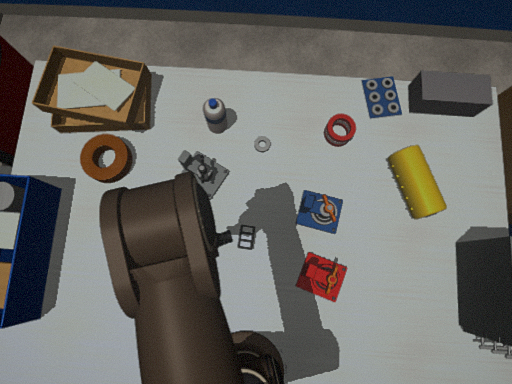

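The blue stand has not moved (its base corners agree within 1 mm), the wing rests at 24°, the bystanders look unchanged and the arm is clear. I hand the job in.

```bash
python3 -c "
from h import *
print(ticket.job_done())"
```

```text
the job is handed in; nothing more can be done
None
```

The orange wing screw is turned clockwise to its stop, where it held against about 6 N without moving; the blue stand is unmoved, the arm is clear, and the job is handed in (no verdict came back).

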